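# Release the ratchet hand press and take out the whistle mould

## Robot

A 7-joint arm with a two-finger parallel gripper is mounted at the origin on the work surface. World frame = base frame: x ahead of the robot, y to its left, z up, the work surface at z = 0. Lengths are in m, angles in rad, forces in N, time in s.
With the tool pointing down it reaches from about 0.4 to 0.9 m from the base axis. Payload 5.5 kg.
Tool frame: the origin (TCP) lies midway between the tips of the shut fingers; the grasp point (between the pads) lies 19 mm behind it; z points along the fingers, y is the direction in which the jaws open and shut (so a half turn about z gives the same grasp; the last joint's range is limited). The gripper opens to 92 mm and grips with 3 to 60 N. Pads are 19 mm wide; open, the fingers measure 130 mm over their backs; the gripper's body (75 mm by 190 mm) begins 47 mm behind the grasp point.
Start: joints at [1.421, 0.501, -0.427, 1.55, 0.221, 1.138, -0.21], TCP at [0.261, -0.595, 0.227] pointing down, gripper open.
Joint ranges: [-2.88, 2.88], [-0.31, 2.03], [-1.54, 1.56], [0.2, 2.42], [-1.41, 4.55], [0.19, 2.02], [-2.57, 2.57]. Speed limits (rad/s): [2.57, 2.57, 3.14, 3.14, 3.14, 3.14, 3.14].

## Interface

Orientations are given as [roll, pitch, yaw] about the fixed x, y, z axes, in that order (R = Rz(yaw) Ry(pitch) Rx(roll)).
In Python, from workcell import arm gives the robot as it stands. The module is installed in compiled form; this text tells all that it offers. Calls block until the motion is done:
- arm.movep(position, orientation): joint-space move of the TCP to a pose.
- arm.servo_line(position, max_speed=0.15, rotation=None, stop_force=None): straight line of the TCP; rotation=None keeps the orientation; max_speed is the mean speed in m/s. With stop_force (N) it stops when the force on the tool has changed by that much, and returns True; else False.
- arm.move_joints(angles): joint-space move.
- arm.let_go() and arm.clamp(strength=None): open the fingers fully, or close them until they stop; strength is the grip in N (None keeps the last).
- arm.pause(seconds).
- arm.inverse_kinematics(position, orientation): joint angles nearest the present ones, or None.
- arm.snapshot(name): name is "scene" or "top" or "wrist"; returns the picture (400x640x3 uint8, blue, green, red); there is no depth.
- arm.camera_info(name): a dict with "fx", "fy", "cx", "cy" (pixels), "extrinsics" (4x4, takes a point from camera to world coordinates); the wrist camera has in their place "T_tool_cam" (4x4, takes a point from camera to tool coordinates, whose origin is the TCP and whose axes are the flange's). Camera axes: x right, y down, z forward; pixel columns grow to the right and rows downward; lengths in m; the calibration is good to about 2 mm. A picture is of the moment at which its call begins: read the wrist's pose just before it. camera_info takes no time and is no camera call.
A pose or a line that the arm cannot do raises arm.IKError and nothing moves.
- arm.sign_off(): hands the job in, once; it reports no verdict.
Readings, each from a call of its own:
- arm.current_t(): time.
- arm.current_q(): joint angles.
- arm.current_joint_vel(): joint speeds.
- arm.current_effort(): joint torques, N m.
- arm.current_position(): TCP position.
- arm.current_tcp_rot(): TCP orientation.
- arm.current_ft_force(): force on the tool from outside, world axes, zero at the start.
- arm.current_ft_torque(): the same for the moment, N m.
- arm.current_width(): finger opening in m.
Only numpy, scipy, OpenCV 4.12 (cv2) and the standard library are available. Lean on these libraries where they do the work, as an engineer would, in place of code of your own. Each camera call takes 0.05 s, during which the arm holds its last target. There are 200 camera calls.

## Task

The clay in the plaster mould has been squeezed long enough: throw the ratchet pawl right over, clear of the ram's teeth, so that it stays lying back, then pull the hand lever all the way back to draw the toothed ram and its pad away from the mould. Lift the freed mould out of the press and set it down gently, upright and fully on the wooden drying board, leaving the whistles, the jar and the modelling tool where they are and the press open.

Things in the scene. Friction and masses are not known exactly. Their poses are not given: they have to be found in the camera images.
- press: Black cast-iron hand press, fixed. Bed 370 x 110, 22 thick; origin on the slate, mid-width, 175 from the tail end, 195 from the anvil end. x axis: along the bed from tail to anvil, pointing to the robot's left within 17 degrees; z up. All (x, y, z) below are mm in this frame. Anvil plate x 150 to 166, 92 wide, top z 96. Guide housing x -80 to 14, y -31 to 31, top z 104
- ram (a joint): Slide of the toothed steel ram (m): 0 = squeezing the mould, grows as it is drawn back to the tail (-x), hard stop at 0.055. Teeth on top, 10 mm pitch: with the pawl in them it cannot go back. Moved by the hand lever (pin in slot); friction about 6 N, stays where left. When the pawl is thrown it springs back about 2 mm by itself
- pad_face (a point): Middle of the face of the pressure pad on the ram's end: (86, 0, 70) at the start. Pad 60 wide, z 42 to 98, 12 thick, on a rubber cushion that squeezes the mould against the anvil with about 14 N until the ram is some 6 mm back
- pawl (a joint): Hinge of the steel ratchet pawl (rad). 0 = nose in the teeth, handle leaning 15 degrees from upright to the anvil; grows as the ball is pushed to the tail (-x) and the nose rises, clear of the teeth above 0.2. Past about 0.6 it falls over by its weight and lies on its rest at 1.22; below about 0.4 it drops back. Takes up to 10 N at the ball at first (it is under load), then next to nothing
- pawl_pin (a point): Pivot of the pawl, (-60, 0, 95), axis along y. A bell crank: a 50 mm arm to +x carries the nose, an upright flat handle 12 wide (y) and 9 to 14 thick carries the ball
- pawl_ball (a point): Middle of the 24 mm ball on the pawl's handle, 95 mm from the pin. At the start (-35, 0, 187); thrown (-138, 0, 149). It keeps z 184 to 190 while pushed from x -35 to -90
- lever (a joint): Hinge of the hand lever (rad), pivot at (-141, 66, 18) beside the bed, on its +y side. 0 = leaning 22 degrees to the anvil, as at the start; grows as it is pulled to the tail (-x); 0.96 with the ram fully back. Flat black bar 10 thick (y), 12 to 16 wide. Needs about 2 to 7 N at the knob, stays where left
- lever_knob (a point): Middle of the 32 mm steel ball on the hand lever's end, 185 mm from its pivot. At the start (-72, 66, 190); with the ram fully back (-242, 66, 173)
- mould: White plaster whistle mould, two halves closed, one solid block: 64 mm along its x, 60 along its y, 92 tall, 0.3 to 0.55 kg; clay-coloured mouth and parting line on top. Origin: middle of its underside. At the start it stands on the bed at (118, 0, 22) between pad and anvil, axes along the press's; its y sides are free for fingers
- bat: Fixed wooden drying board lying on the slate beyond the anvil end, to the robot's left: 160 mm along its x, 180 along its y, 14 thick. Origin: middle of its underside
- bird_a: Unfired terracotta bird whistle, about 95 x 48 x 72 mm, on the slate. Bystander. Origin under its middle
- bird_b: Another such bird whistle, about 95 x 48 x 72 mm. Bystander. Origin under its middle
- jar: Chipped white enamel jar, 88 mm across, 102 tall. Bystander. Origin: middle of its underside
- boxwood_tool: Boxwood modelling tool, 180 mm long along its x, 10 thick, lying on the slate. Bystander. Origin: middle of its underside
Mind the look-alikes: they are no part of the job. Leave any green look-alike of the mould alone. Several things have the shape of the bat; the one meant has the colours described above.

How it is judged:
By the outcome, as a careful person would: the job done as asked, in the order asked, and still so for the second after the job is handed in, with the robot touching nothing.
It also fails if it takes over 69 s, if anything falls off the work surface, if the arm or the gripper's body presses on something with over 40 N, if the wrist force passes 120 N, or if a joint passes its speed limit or range.

## Working session

There is one attempt and no reset: what is moved stays moved. The work goes in short steps, each a Python script; the robot and the scene stay as the last script left them, time stands still between calls to the robot, and variables do not carry over. Pictures are saved under pics/ and viewed, about 8 in all and at most 12, crops included, and the job is handed in when it is done.

```bash
mkdir -p pics; python3 - <<'E'
from workcell import arm
import cv2,numpy as np
np.set_printoptions(precision=4,suppress=True)
for n in("scene","top"):
    im=arm.snapshot(n);cv2.imwrite(f"pics/{n}0.png",im);c=arm.camera_info(n);print(n,c["fx"],c["fy"],c["cx"],c["cy"]);print(np.array(c["extrinsics"]))
print(np.array(arm.camera_info("wrist")["T_tool_cam"]),arm.current_tcp_rot(),arm.current_t(),arm.current_width())
E
```

```text
scene 417.168110046609 417.168110046609 318.28273487584437 198.07974024376526
[[-0.5084  0.6659 -0.5461  1.2871]
 [ 0.8611  0.3872 -0.3295  0.6031]
 [-0.008  -0.6378 -0.7702  1.1418]
 [ 0.      0.      0.      1.    ]]
top 520.7595744652348 520.7595744652348 321.0133970999285 204.04790665509057
[[ 0.026  -0.9918  0.1248  0.427 ]
 [-0.9997 -0.0259  0.0025  0.1823]
 [ 0.0007 -0.1248 -0.9922  1.4732]
 [ 0.      0.      0.      1.    ]]
[[-0.0003 -0.9685 -0.2492  0.067 ]
 [ 1.     -0.0005  0.0006 -0.0004]
 [-0.0007 -0.2492  0.9685 -0.1589]
 [ 0.      0.      0.      1.    ]] [-3.1399 -0.      0.4129] 0.1 0.09163636137208857
```

View pics/scene0.png

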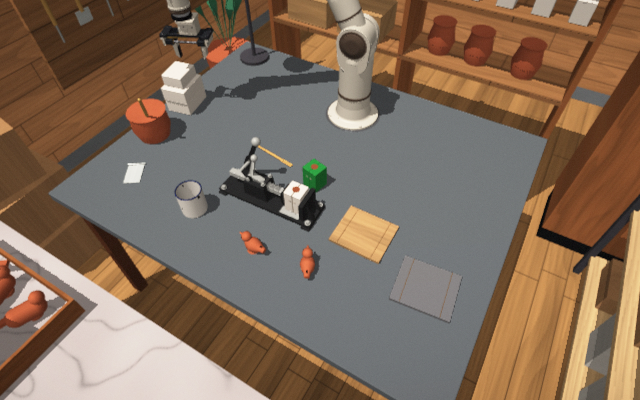

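View pics/top0.png

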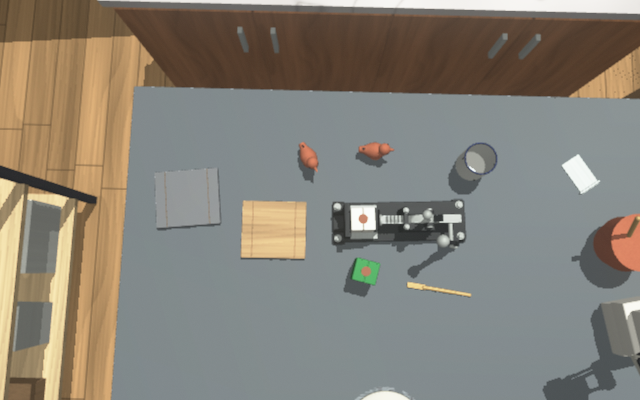

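The top view shows the press with the white mould at (363,218), the knob at (443,241), the pawl ball at (428,215) and the green look-alike at (366,271). Two things are board-shaped: the wooden one at (273,230) and a grey slab at (187,198). The wooden one at (273,230) fits the description. I'll confirm it in an enlarged crop and take the pixels from there.

```bash
python3 - <<'E'
import cv2
im=cv2.imread("pics/top0.png")[130:300,230:480];cv2.imwrite("pics/topc.png",cv2.resize(im,None,fx=3.2,fy=3.2,interpolation=cv2.INTER_CUBIC))
E
```

```text
(no output)
```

View pics/topc.png

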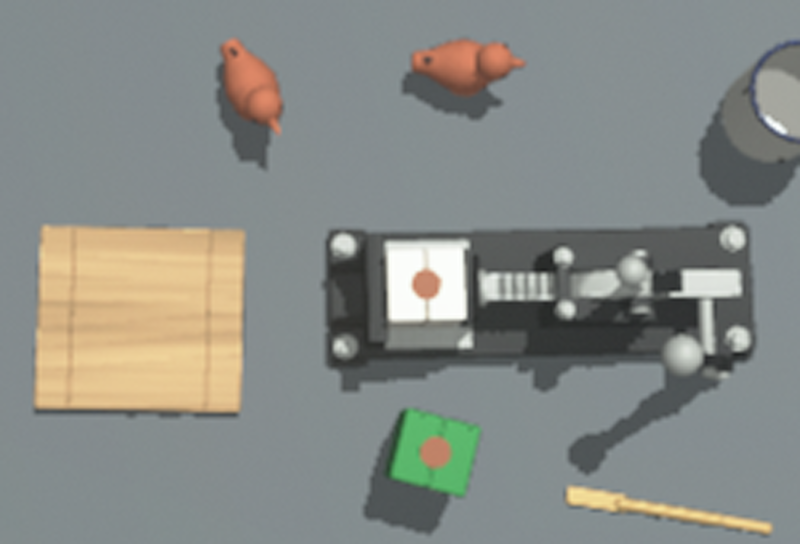

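```bash
cat > h.py <<'E'
from workcell import arm
import cv2,numpy as np,json
from scipy.optimize import least_squares
np.set_printoptions(precision=4,suppress=True)
def proj(name,P):
    c=arm.camera_info(name);T=np.linalg.inv(np.array(c["extrinsics"]));p=np.asarray(P)@T[:3,:3].T+T[:3,3]
    return np.c_[c["fx"]*p[:,0]/p[:,2]+c["cx"],c["fy"]*p[:,1]/p[:,2]+c["cy"]]
def place(s,P):
    x,y,a=s;P=np.asarray(P,float)/1000;c,n=np.cos(a),np.sin(a)
    return np.c_[x+c*P[:,0]-n*P[:,1],y+n*P[:,0]+c*P[:,1],P[:,2]]
try: S=json.load(open("pose.json"))
except Exception: S=None
def W(x,y,z): return place(S["press"],[[x,y,z]])[0]
E
python3 - <<'E'
from h import *
px=lambda L:(np.array(L)+.5)/3.2-.5+[230,130]
def fit(P,U,s0):
    r=least_squares(lambda s:(proj("top",place(s,P))-U).ravel(),s0,loss="soft_l1");print(r.x,r.fun.reshape(-1,2).round(1).tolist());return r.x.tolist()
p=fit([[118,0,114],[-72,66,190],[-35,0,187],[195,-55,22],[195,55,22],[-175,55,22],[-175,-55,22]],px([[426,284],[683,354],[632,268],[329,232],[328,366],[752,358],[748,222]]),[.5,.05,1.57])
b=fit([[80,90,14],[80,-90,14],[-80,-90,14],[-80,90,14]],px([[42,226],[245,230],[241,412],[35,410]]),[.45,.3,0])
json.dump(dict(press=p,bat=b),open("pose.json","w"))
import h;h.S=dict(press=p)
for nm,q in dict(ball=(-35,0,187),knob=(-72,66,190),kend=(-242,66,173),mould=(118,0,80)).items():
    w=h.W(*q);print(nm,w,proj("scene",[w]))
    for k in(0,np.pi):
        for z in (w[2],.3): print(arm.inverse_kinematics([w[0],w[1],z],[np.pi,0,p[2]-k]))
E
```

```text
[ 0.5685 -0.042   1.618 ] [[-0.2, -0.0], [-0.1, 0.1], [-0.7, 0.8], [-0.5, 0.5], [0.7, -2.2], [1.0, -2.5], [0.1, 0.9]]
[0.5356 0.3171 0.0095] [[-0.2, 0.2], [0.1, 0.0], [0.2, 0.1], [-0.0, -0.4]]
ball [ 0.5702 -0.077   0.187 ] [[252.3446 157.4043]]
[ 0.8096  0.565  -0.9723  1.7696  0.5223  1.09   -0.295 ]
[ 0.854   0.4418 -1.0213  1.6433  0.3906  1.2785 -0.1922]
[-0.6655  0.5788  1.0319  1.8181 -0.5636  1.0734 -2.5165]
[-0.8346  0.6113  1.3628  1.6959 -0.6134  1.3492 -2.4569]
knob [ 0.506  -0.1171  0.19  ] [[253.9436 140.7756]]
[ 0.9313  0.4279 -0.9346  1.9019  0.4042  1.0135 -0.1328]
[ 1.009   0.2952 -0.997   1.7741  0.2636  1.2155 -0.014 ]
[-0.6521  0.4532  1.0504  1.9501 -0.4664  1.0062 -2.48  ]
[-0.8761  0.4373  1.3733  1.8266 -0.452   1.256  -2.4679]
kend [ 0.514  -0.2869  0.173 ] [[213.9295 129.1657]]
[ 1.0424  0.5318 -0.7712  1.7521  0.4244  1.0321  0.1645]
[ 1.1001  0.4093 -0.842   1.6139  0.3169  1.2616  0.2488]
[-0.4019  0.8716  1.3547  1.7997 -0.903   1.2599 -1.8841]
[-0.432   0.6461  1.3612  1.6633 -0.6445  1.371  -2.0678]
mould [0.5629 0.0759 0.08  ] [[294.9987 195.3342]]
[ 0.4623  0.6813 -0.8589  1.8603  0.6503  0.9071 -0.6616]
[ 0.7479  0.5958 -1.3358  1.6574  0.591   1.3677 -0.6286]
[-0.9694  0.847   1.1282  1.9076 -0.9168  1.0219 -2.5165]
[ 0.7335  0.568  -1.2955  1.6577  0.5593  1.3502  2.5387]
```

Residuals are under 1 mm on the key points, and the scene camera agrees: it shows the knob at (254,141). Next I throw the pawl.

```bash
python3 - <<'E'
from h import *
o=[np.pi,0,S["press"][2]]
arm.clamp(10)
p=arm.current_position();arm.servo_line([p[0],p[1],.34],.3)
arm.movep(W(8,0,320),o)
arm.servo_line(W(8,0,174),.2,stop_force=15)
print("down",arm.current_position(),arm.current_width())
f0=np.array(arm.current_ft_force())
for x in(-20,-45,-60,-78):
    print(x,arm.servo_line(W(x,0,174),.08,stop_force=25),np.array(arm.current_ft_force())-f0)
arm.pause(.6)
arm.servo_line(W(-60,0,174),.15)
arm.servo_line(W(-40,0,330),.3)
arm.pause(.2)
cv2.imwrite("pics/s1.png",cv2.resize(arm.snapshot("scene")[120:240,190:340],None,fx=5,fy=5,interpolation=cv2.INTER_CUBIC));print(arm.current_t())
E
```

```text
down [ 0.569  -0.0338  0.1751] 0.0006726579174780886
-20 False [ 0.1985  0.6312 -0.7403]
-45 False [ 0.0547 -0.5695 -1.2435]
-60 False [-0.0483 -0.656  -0.2898]
-78 False [-0.5609 -0.0828 -1.0343]
8.7
```

View pics/s1.png

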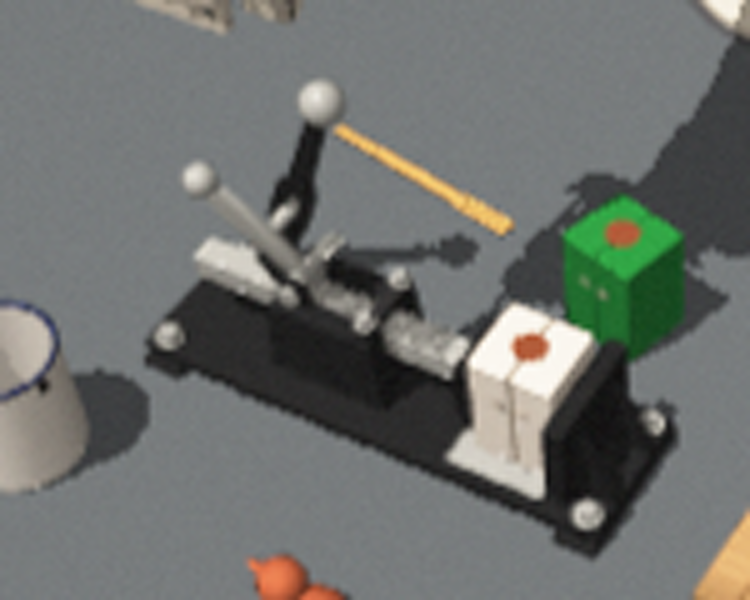

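The pawl now lies back towards the tail, with its ball at crop (200,180), which is scene (230,156). Next is the lever.

```bash
python3 - <<'E'
from h import *
def tip(d,dx=25.5): # d = lever joint rad
    a=np.radians(22)-d; return W(-141+185*np.sin(a)+dx,66,18+185*np.cos(a)-8)
arm.servo_line(W(-25,66,320),.3)
q=tip(0,42); arm.servo_line(q,.2,stop_force=15)
f0=np.array(arm.current_ft_force())
for d in np.r_[np.linspace(0,.9,7),.96,1.02]:
    s=arm.servo_line(tip(d),.1,stop_force=18)
    print(round(d,2),s,np.array(arm.current_ft_force())-f0)
    if s:break
print(arm.current_position(),tip(.96))
p=arm.current_position();v=W(1,0,0)-W(0,0,0)
arm.servo_line(p+v*25,.15)
p=arm.current_position();arm.servo_line([p[0],p[1],.32],.3)
arm.servo_line(W(-110,0,320),.3) ; arm.let_go();arm.pause(.1)
cv2.imwrite("pics/s2.png",cv2.resize(arm.snapshot("scene")[110:240,180:340],None,fx=4.6,fy=4.6,interpolation=cv2.INTER_CUBIC));print(arm.current_t())
c=arm.snapshot("top");cv2.imwrite("pics/t2.png",cv2.resize(c[180:260,320:480],None,fx=5,fy=5,interpolation=cv2.INTER_CUBIC))
print(proj("scene",[W(-242,66,173),W(-138,0,149)]),proj("top",[W(-242,66,173)]))
E
```

```text
0.0 False [-0.8184  1.4045  0.2434]
0.15 False [0.7053 1.1836 0.5464]
0.3 False [-0.2964  0.4695 -0.4091]
0.45 False [-0.3872  1.2555  0.5799]
0.6 False [-0.8842 -0.0735  0.1568]
0.75 False [-0.7209  0.3395  0.0661]
0.9 False [-0.4122  0.1934  0.7506]
0.96 False [1.9975 4.0426 1.6384]
1.02 True [-2.2489  6.7369  5.9925]
[ 0.5141 -0.2612  0.1594] [ 0.5128 -0.2612  0.1651]
16.3667
[[213.9295 129.1657]
 [228.3467 155.4946]] [[509.455  239.3301]]
```

View pics/s2.png

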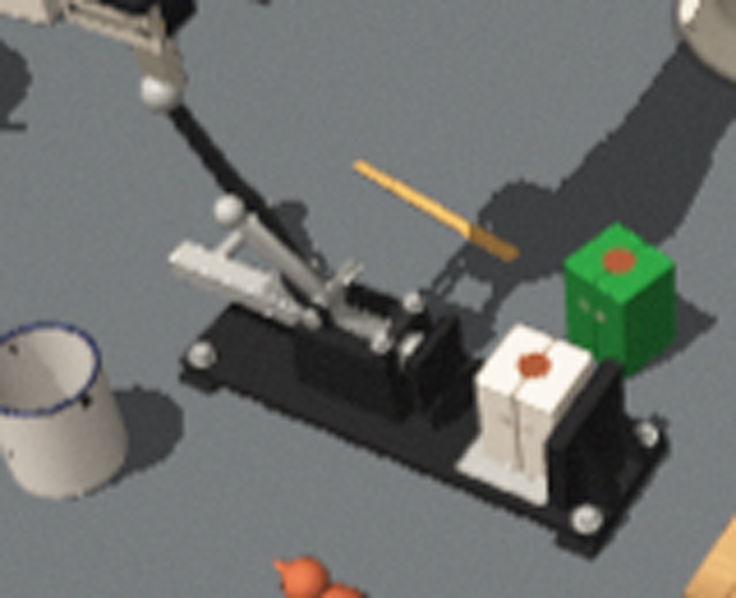

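The knob is at scene (215,130), against a prediction of (213.9,129.2), so the ram is fully back. The pawl is still lying back and the mould stands free at the anvil. Now I grasp the mould.

```bash
python3 - <<'E'
from h import *
arm.servo_line(W(116,0,320),.35)
arm.servo_line(W(116,0,150),.25,stop_force=12)
print(arm.servo_line(W(116,0,61),.12,stop_force=10))
arm.clamp(30);print(arm.current_width(),arm.current_position(),W(116,0,61))
f0=np.array(arm.current_ft_force())
arm.servo_line(W(112,0,66),.05);arm.servo_line(W(110,0,185),.15)
arm.pause(.2);print(arm.current_width(),np.array(arm.current_ft_force())-f0,arm.current_t())
cv2.imwrite("pics/s3.png",cv2.resize(arm.snapshot("scene")[90:270,180:420],None,fx=3.3,fy=3.3,interpolation=cv2.INTER_CUBIC))
E
```

```text
False
0.05995414458284781 [0.5636 0.0738 0.0613] [0.563  0.0739 0.061 ]
0.06021420533833627 [ 0.0235 -0.1518 -5.7548] 20.9583
```

View pics/s3.png

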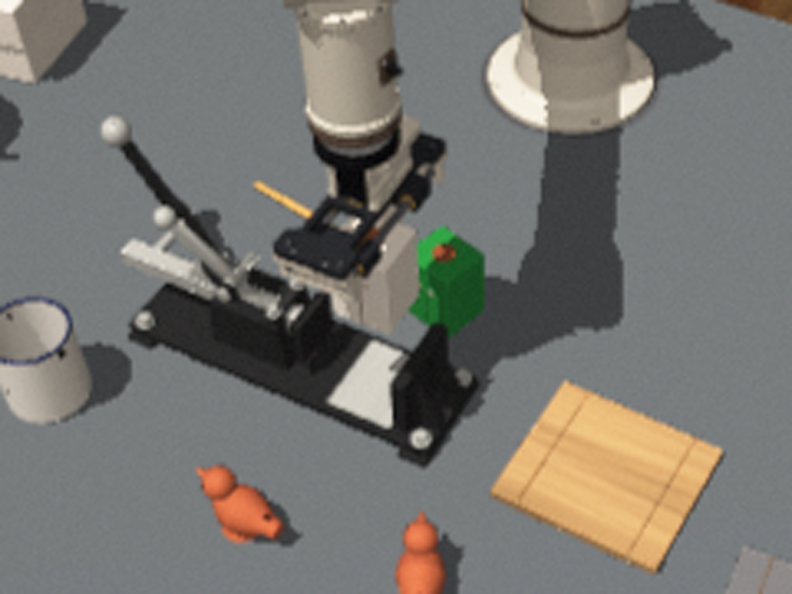

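The mould is held upright at 60 mm finger width with 5.8 N of weight, clear of the press. The green block hasn't moved. Now I place it on the wooden board at crop (607,475).

```bash
python3 - <<'E'
from h import *
b=S["bat"]; x,y=b[0],b[1]
arm.servo_line([x,y,.185],.2)
arm.servo_line([x,y,.068],.12); arm.pause(.2)
print(arm.servo_line([x,y,.050],.02,stop_force=3),arm.current_position(),arm.current_ft_force())
arm.let_go();arm.pause(.2);print(arm.current_width())
arm.servo_line([x,y,.25],.15)
arm.servo_line([x-.12,y-.02,.4],.3)
arm.pause(.3)
a=arm.snapshot("scene")[110:290,180:420];t=arm.snapshot("top")[130:300,230:530]
cv2.imwrite("pics/s4.png",cv2.resize(a,None,fx=3.3,fy=3.3,interpolation=cv2.INTER_CUBIC));cv2.imwrite("pics/t4.png",cv2.resize(t,None,fx=2.6,fy=2.6,interpolation=cv2.INTER_CUBIC));print(arm.current_t())
print(proj("scene",[[x,y,.106]]),proj("top",[[x,y,.106]]))
E
```

```text
True [0.5355 0.317  0.0533] [-0.509  -0.2099  4.9068]
0.0917609514495829
28.0167
[[364.4074 213.9261]] [[270.5121 226.622 ]]
```

View pics/s4.png

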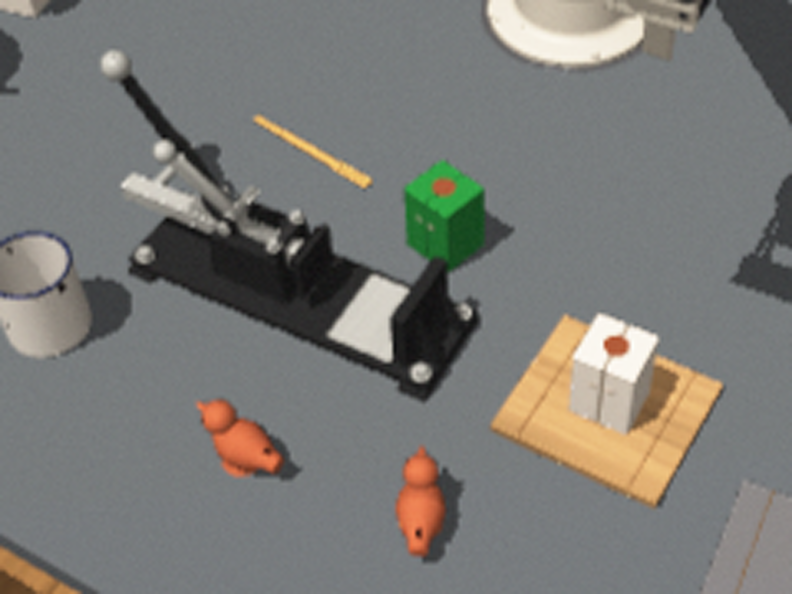

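View pics/t4.png

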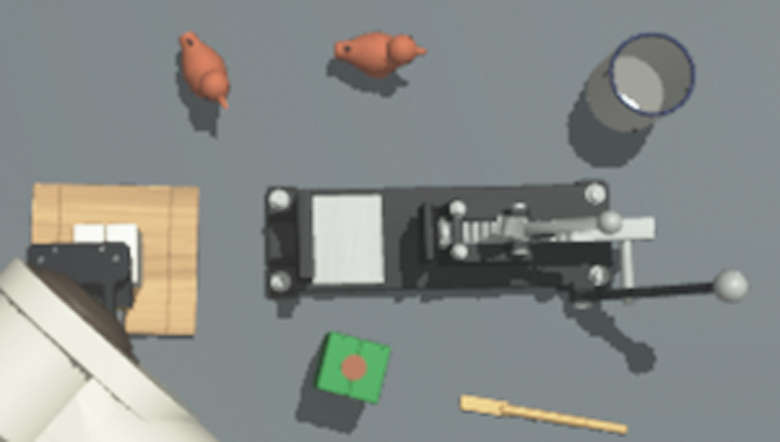

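The mould stands upright in the middle of the wooden board, with its mouth at scene (366,214) against a prediction of (364,214). The press is open, the pawl is lying back, the lever is fully back, and the bystanders haven't moved. The arm is clear of everything, so I'm handing in.

```bash
python3 -c "
from workcell import arm
arm.sign_off()"
```

```text
the job is handed in; nothing more can be done
```

The job is done and handed in at about 28 s of robot time, well under the 69 s limit. The steps, in the order asked:
- **Pawl:** I pushed it over, and it was still lying back on its rest in the last pictures.
- **Lever:** I pushed it to its stop. The knob was within 1 px of where the fully drawn-back position predicts, so the ram and pad are clear of the mould.
- **Mould:** I lifted it out with a 30 N grip (5.8 N weight) and set it down on the wooden board, stopping on light contact.

**Last checks:** the mould stands upright in the middle of the wooden board and the press is open. By eye, the whistles, jar, modelling tool and green block are where they were. In the final top view the gripper partly hid the mould, so its placing is confirmed from the scene camera only (about 2 px off the prediction). No checks failed or disagreed.

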